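# Charge the bonding press and hold it shut

### The arm

A 6-joint arm with a two-finger parallel gripper is mounted at the origin on a cart in front of the work surface, level with it; the furniture and walls round the work are solid. World frame = base frame: x ahead of the robot, y to its left, z up, the work surface at z = 0. Lengths are in mm, angles in degrees, forces in N, time in s.
With the tool pointing down it reaches from about 350 to 850 mm from the base axis. Payload 8.1 kg.
Tool frame: the origin (TCP) lies midway between the tips of the shut fingers; the grasp point (between the pads) lies 19 mm behind it; z points along the fingers, y is the line along which they close (so a half turn about z gives the same grasp; the last joint's range is limited). The gripper opens to 85 mm and grips with 20 to 120 N. Pads are 22 mm wide; open, the fingers measure 114 mm over their backs; the gripper's body (76 mm by 85 mm) begins 54 mm behind the grasp point. The pads swing forward as they close: fully open they stand 13 mm farther back than shut.
Start: joints at [64.091, 7.471, 85.268, -0, 87.261, -4.893], TCP at [215.157, 560.101, 231.292] pointing down, gripper open.
Joint ranges: [-169.43, 169.43], [-51.17, 129.36], [1.28, 143.12], [-76.62, 256.62], [0, 156.53], [-152.29, 152.29]. Speed limits (degrees/s): [136.94, 136.94, 159.86, 180, 180, 180].

### API

Orientations are given as [roll, pitch, yaw] about the fixed x, y, z axes, in that order (R = Rz(yaw) Ry(pitch) Rx(roll)).
In Python, from bench import sense, snapshot, camera_params, hand_in, masks_of, pinpoint gives the robot as it stands.
- The arm moves only by the tool step_arm, never from a script. Its argument "targets" is a list of rows, each an object with "angular": the turn, a rotation vector about the tool's x, y, z scaled (see below), a list of three; "dp": the shift along the tool's x, y, z scaled (see below), a list of three; "fingers": the closure, from 0 (fully open) to 1 (shut). A call has exactly 8 rows; each row is the pose to reach, as a shift and turn from the pose commanded when the call began, along the tool's axes at that moment, turning the shorter way round; what a row does not reach only later rows make up. The controller multiplies each number of a shift by 0.2 m and each number of a turn by 180 degrees. A row lasts 1/8 s, in which the tool goes at most 62.5 mm and 10.7 degrees, less where a joint would pass 70% of its speed; a pose out of reach is approached as far as the arm can. A call with a number of a shift or a turn outside -1 to 1 is refused whole. A call with a gripper value outside its range is refused whole. The fingers move at their own pace and stop on an object; "newtons" is the grip in N (left out, the last holds). Time passes only in rows, so rows that repeat a pose let the fingers close, or fill a call up. It gives the time, the measured TCP pose, the force, the opening and the grip force at its end, in the units of the state.
- sense(): the state, without advancing time (a new reading comes with each control period).
- snapshot(name): name is "side" or "top" or "wrist"; returns the picture (420x560x3 uint8, blue, green, red); there is no depth.
- camera_params(name): a dict with "vfov" (degrees; the focal length in pixels is half the picture's height over the tangent of half this angle, whatever the lens; pixels are square), "cx", "cy" (the principal point, pixels), "D" ([k1, k2, p1, p2, k3] as OpenCV has them; the pictures are not rectified), "R" (3x3) and "t" (3): a world point X has camera coordinates R X + t. Camera axes: x right, y down, z forward; pixel columns grow to the right and rows downward; lengths in mm; the calibration is good to about 2 mm. A picture is of the moment at which its call begins: read the wrist's pose just before it. camera_params takes no time and is no camera call; for the wrist camera it gives the pose at the moment of the call.
- hand_in(): hands the job in; it is judged then, once.
Trained networks look in the newest picture that a camera, given by its name, has taken for a name from the list of things; names that differ only in an ending like _2 or _b are one class to them, and where a whole thing is asked for, a point or a joint stands for the part that bears it (a point fixed in the world has none). Each returns a list of dicts, best first, with "conf" (0 to 1); they miss things now and then, are a little off and sometimes report something else, mostly with a low value. They report only what shows in the picture. A call takes as long as a camera call.
- masks_of(camera, label): "pixels" (420x560 bool, what is visible of it) and "at" ([column, row] in pixels, amid what is visible of it).
- pinpoint(camera, label): "at" ([column, row] in pixels: a listed point, or the origin of a listed thing).
The state is a dict: "time": time; "joint_pos": joint angles; "qd": joint speeds; "joint_efforts": joint torques, N m; "tool_pos": TCP position; "tcp_rot": TCP orientation; "ft_force": force on the tool from outside, world axes, zero at the start; "wrist_torque": the same for the moment, N m; "finger_gap": finger opening in mm; "grip_force": force on a finger pad.
Only numpy, scipy, OpenCV 4.12 (cv2) and the standard library are available. Lean on these libraries where they do the work, as an engineer would, in place of code of your own. Each camera call takes 0.05 s, during which the arm holds its last target. There are 200 camera calls.

### The job

Charge the small bonding press: one panel already lies in its nest, so lay the steel separator plate squarely on it and then the second panel on the separator, all while the hold-open catch still locks the head up. Then flip the catch off by pushing its thumb pad right down, pull the press lever forward and down as far as it goes, and finish holding it there, because its spring throws it open if you let go. Do not disturb the other things on the table.

Things in the scene. Friction and masses are not known exactly. Their poses are not given: they have to be found in the camera images.
- press: grey clamshell bonding press fixed to the table, base 185 x 190 mm. Origin on the table under the centre of its bed and nest; +x points to its back (hinge side), -x to its front, +y to its left. Its open head stands upright behind the nest, face about 80 mm behind the nest's centre, top 250 mm above the table
- nest (a point): centre of the bed's top, 30 mm above the table. Around it 8 steel pins 6 mm thick, 20 mm high (last 5 mm tapered), at x +-30, y +-30.5 mm and x +-45.5, y +-12 mm: 2.5 mm play all round an 80 x 50 mm plate lying along x. The long sides are free for fingers from x -27 to +27 mm. Stack from below: panel A 8, separator 5, panel B 8 mm; top 51 mm above the table
- press_lever (a joint): turn of head and pull lever about the hinge (along the press's y), rad: 0 open, upright; grows as the lever swings forward (press's -x) and down; 1.65 down at its stop. A spring pushes it open: 3 N at the grip when open, 5 N when down; over the last 0.06 rad the stack adds to it, about 12 N in all at the stop. Catch on: it gives by 0.02 to 0.1 rad only
- lever_grip (a point): middle of the lever's round black grip bar, 15 mm thick, along the press's y, 116 mm free between two side arms, 187 mm from the hinge line. Open: 240 mm above the table, 125 mm behind the nest's centre. Down: 80 mm above the table, 100 mm in front of the nest's centre. The rest of the head starts 55 mm from the bar, towards the hinge
- lever_hinge (a point): point on the hinge line in the middle of the press, 85 mm behind the nest's centre, 55 mm above the table
- press_catch (a joint): turn of the steel hold-open catch, rad: 0 on (its nose stands in front of a pin on the head's right arm), 0.65 flipped right off at its stop (its thumb lever then about level); it stays where it is left (friction, about 1.2 N at the pad)
- catch_pad (a point): middle of the upper face of the catch's black thumb pad, 28 x 24 mm, at the right (press's -y) rear of the press, slanting up to the right by 0.60 rad at the start, 93 mm above the table. Push it straight down 37 mm to its stop (it also moves 13 mm to the right). Its pivot lies along the press's x, 49 mm to the left and 38 mm lower
- press_platen (a joint): travel of the sprung pressing plate under the head, m: 0 hanging free, 0.008 fully pushed in; with the full stack and the lever at its stop it reads about 0.005 (some 15 N on the stack)
- panel_a_center (a point): centre of the panel that already lies in the nest, 80 x 50 x 8 mm: two aluminium skins with a grey core; its x axis is its long side
- panel_b_center (a point): centre of the second panel, the same kind, 80 x 50 x 8 mm, 60 g, lying flat on the table; x axis along its long side, either face and either end may go first
- separator_center (a point): centre of the separator, a plain solid steel plate 80 x 50 x 5 mm, 150 g, lying flat on the table: thinner than the panel and without its grey core; x axis along its long side
- loupe: bystander: black stand loupe, 35 mm across, 37 mm high; origin under its centre
- hex_keys: bystander: folding hex key set, 30 x 88 x 16 mm; origin under its centre
- bearing: bystander: ball bearing, 26 mm across, 8 mm high; origin under its centre
- bottle: bystander: white dropper bottle, 34 mm across, 92 mm high; origin under its centre
- vial: bystander: glass vial with a black cap, 18 mm across, 52 mm high; origin under its centre

How it is judged:
By the outcome, as a careful person would: the job done as asked, in the order asked, and still so for the second after the job is handed in, while the arm keeps its last pose, push and grip.
It also fails if it takes over 72 s, if anything falls off the work surface, if the arm or the gripper's body presses on something with over 40 N, if the wrist force passes 120 N, or if a joint passes its speed limit or range.

## Working session

There is one attempt and no reset: what is moved stays moved. The work goes in short steps, Python scripts to look and compute and a tool call to move; the robot and the scene stay as the last step left them, time stands still between calls to the robot, and variables do not carry over. Pictures are saved under pics/ and viewed, at most 13 in all, crops included, and the job is handed in when it is done.

Besides the shell and the picture viewer there is one more tool, called after "Request:" by a JSON object that holds its "op" and its "data", one argument or row to a line. step_arm: Moves the arm, as the interface text tells. Its arguments: {"type":"object","properties":{"targets":{"type":"array","items":{"type":"object","properties":{"angular":{"type":"array","items":{"type":"number","minimum":-1,"maximum":1}},"dp":{"type":"array","items":{"type":"number","minimum":-1,"maximum":1}},"fingers":{"type":"number"}}}},"newtons":{"type":"number"}},"required":["targets"]}

```bash
ls; mkdir -p pics
cat > h.py <<'E'
import numpy as np, cv2
from bench import *
from scipy.spatial.transform import Rotation as Rot
def K(c):
    p=camera_params(c) if isinstance(c,str) else c
    f=210/np.tan(np.radians(p["vfov"])/2)
    return np.array([[f,0,p["cx"]],[0,f,p["cy"]],[0,0,1.]]),np.array(p["D"],float),np.array(p["R"],float),np.array(p["t"],float)
def ray(p,uv):
    k,D,R,t=K(p); u=cv2.undistortPoints(np.array([[uv]],float),k,D)[0,0]
    d=R.T@np.array([u[0],u[1],1]); return -R.T@t,d/np.linalg.norm(d)
def atz(p,uv,z):
    o,d=ray(p,uv); return o+d*(z-o[2])/d[2]
def tri(l):
    A=np.zeros((3,3));b=np.zeros(3);rs=[ray(p,uv) for p,uv in l]
    for o,d in rs:
        M=np.eye(3)-np.outer(d,d);A+=M;b+=M@o
    x=np.linalg.solve(A,b); return x,[round(float(np.linalg.norm((np.eye(3)-np.outer(d,d))@(x-o))),1) for o,d in rs]
def proj(p,X):
    k,D,R,t=K(p); return cv2.projectPoints(np.atleast_2d(np.array(X,float)),cv2.Rodrigues(R)[0],t,k,D)[0][:,0]
E
python3 - <<'E'
from h import *
for n in("side","top","wrist"):
    cv2.imwrite(f"pics/a_{n}.png",snapshot(n))
for l in["nest","lever_grip","lever_hinge","catch_pad","panel_a_center","panel_b_center","separator_center","press"]:
    v=[]
    for n in("side","top"):
        r=pinpoint(n,l); print(l,n,[(np.round(x["at"]).tolist(),round(x["conf"],2)) for x in r[:3]])
        if r: v.append((camera_params(n),r[0]["at"]))
    if len(v)==2:
        x,e=tri(v);print("   ",x.round(1),e)
print(sense())
a=[cv2.imread(f"pics/a_{n}.png") for n in("side","top")]
E
```

```text
pics
nest side [([278.0, 242.0], 0.69), ([319.0, 350.0], 0.55)]
nest top [([260.0, 230.0], 0.7)]
    [480.2 255.   29.8] [2.9, 2.9]
lever_grip side [([326.0, 161.0], 0.83), ([226.0, 353.0], 0.38)]
lever_grip top [([245.0, 179.0], 0.61)]
    [597.9 290.2 243.3] [1.3, 1.3]
lever_hinge side [([308.0, 228.0], 0.59), ([326.0, 164.0], 0.47), ([277.0, 242.0], 0.46)]
lever_hinge top []
catch_pad side [([333.0, 255.0], 0.52)]
catch_pad top [([298.0, 182.0], 0.45)]
    [613.8 141.7  86.3] [1.0, 1.0]
panel_a_center side [([276.0, 240.0], 0.93), ([276.0, 253.0], 0.45)]
panel_a_center top [([265.0, 226.0], 0.56)]
    [484.  239.8  49.8] [3.0, 3.0]
panel_b_center side [([320.0, 351.0], 0.64), ([308.0, 228.0], 0.5)]
panel_b_center top [([362.0, 196.0], 0.8)]
    [579.  -63.8   7.8] [2.2, 2.2]
separator_center side [([264.0, 354.0], 0.82), ([225.0, 349.0], 0.36)]
separator_center top [([364.0, 232.0], 0.64)]
    [464.3 -66.9   3.1] [3.1, 3.1]
press side [([278.0, 254.0], 0.55)]
press top [([260.0, 225.0], 0.79)]
    [488.2 255.3  -9.1] [6.0, 6.0]
{'time': 0.95, 'joint_pos': array([ 6.40928963e+01,  7.47036649e+00,  8.52664930e+01,  2.32149540e-04,
        8.72600088e+01, -4.89200520e+00]), 'qd': array([ 0.05131115, -0.03239193, -0.00282431, -0.00987226,  0.03618842,
       -0.01413184]), 'joint_efforts': array([-2.59806393e-04, -5.69315708e+01, -5.00884509e+01, -1.98724815e-04,
        8.62678680e-04,  3.07616256e-05]), 'tool_pos': array([215.14629644, 560.12563505, 231.31310878]), 'tcp_rot': array([1.7999686e+02, 3.6033646e-05, 1.5898489e+02]), 'ft_force': array([ 0.23499457, -1.44563383, -1.04755765]), 'wrist_torque': array([ 0.01345129,  0.04829855, -0.00372722]), 'grip_force': 0.0, 'finger_gap': 85.25443534753258}
```

View pics/a_side.png

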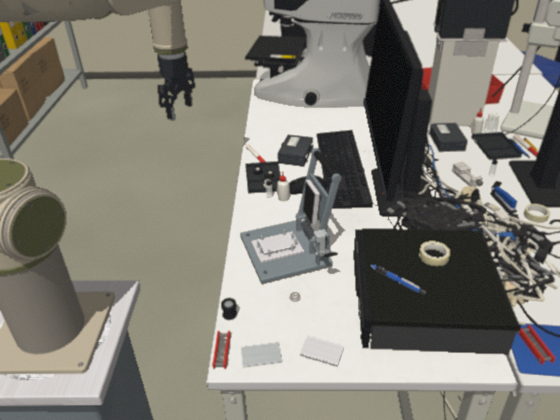

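View pics/a_top.png

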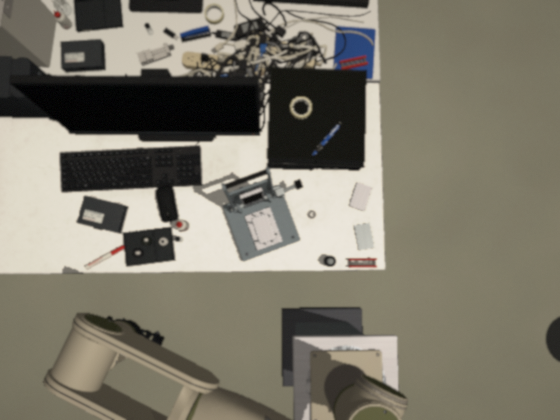

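Side view: the press is at (285,240), the separator at (262,354), panel B at (322,350) and the catch pad at (332,256). Top view: the plates are at (364,236) and (361,196), with the press nest at (262,228).

```bash
cat >> h.py <<'E'
def rect(c,l,z,p=None):
    "min-area rectangle of a mask projected on height z: centre, size, yaw of the long side"
    p=p or camera_params(c); r=masks_of(c,l)
    out=[]
    for m in r[:2]:
        cs=max(cv2.findContours(m["pixels"].astype(np.uint8),0,cv2.CHAIN_APPROX_NONE)[0],key=cv2.contourArea)[:,0]
        P=np.array([atz(p,q,z)[:2] for q in cs],np.float32)
        b=cv2.boxPoints(cv2.minAreaRect(P)); e=[b[1]-b[0],b[2]-b[1]]; n=[np.linalg.norm(v) for v in e]
        v=e[int(n[1]>n[0])]; out.append((b.mean(0).round(1).tolist(),[round(float(x),1) for x in sorted(n)],round(float(np.degrees(np.arctan2(v[1],v[0]))%180),1),round(m["conf"],2)))
    return out
def go(x,y,z,rpy):
    s=sense();R0=Rot.from_euler("xyz",s["tcp_rot"],degrees=True)
    R1=Rot.from_euler("xyz",rpy,degrees=True)
    d=R0.inv().apply(np.array([x,y,z])-s["tool_pos"])/200; a=(R0.inv()*R1).as_rotvec(degrees=True)/180
    print("dp",d.round(4).tolist(),"ang",a.round(4).tolist(),"rows~",round(max(np.linalg.norm(d)*200/62.5,np.linalg.norm(a)*180/10.7),1))
E
python3 - <<'E'
from h import *
for n in("side","top"):
    snapshot(n)
    for l,z in(("separator_center",5),("panel_b_center",8),("panel_a_center",38)):print(n,l,rect(n,l,z))
p=camera_params("wrist");s=sense();R=np.array(p["R"]);c=-R.T@np.array(p["t"])
T=Rot.from_euler("xyz",s["tcp_rot"],degrees=True)
print("cam in tool",T.inv().apply(c-s["tool_pos"]).round(1),"axis",T.inv().apply(R[2]).round(3),"camx",T.inv().apply(R[0]).round(3),p["vfov"])
go(464,-67,150,[180,0,80]);
E
```

```text
side separator_center [([456.3999938964844, -68.9000015258789], [53.7, 77.1], 9.1, 0.74)]
side panel_b_center [([579.2000122070312, -63.20000076293945], [58.9, 82.1], 162.2, 0.75)]
side panel_a_center [([481.20001220703125, 239.60000610351562], [58.3, 81.7], 20.0, 0.7)]
top separator_center [([454.6000061035156, -65.5999984741211], [51.7, 76.9], 8.8, 0.94), ([607.4000244140625, 167.0], [25.5, 84.3], 114.9, 0.57)]
top panel_b_center [([580.5, -57.0], [54.2, 82.0], 160.9, 0.93)]
top panel_a_center [([480.5, 245.39999389648438], [50.7, 80.7], 18.0, 0.8)]
cam in tool [  78.1   -0.5 -142.7] axis [-0.304 -0.     0.953] camx [-0.  1.  0.] 60.73318433939229
dp [-2.286, -2.4808, 0.4064] ang [-0.0, -0.0, 0.4388] rows~ 10.9
```

```bash
cat >> h.py <<'E'
def chain(*w,start=None):
    s=sense();p,r=start or (s["tool_pos"],s["tcp_rot"])
    for q,r1 in w:
        R0=Rot.from_euler("xyz",r,degrees=True);R1=Rot.from_euler("xyz",r1,degrees=True)
        d=R0.inv().apply(np.array(q)-p)/200;a=(R0.inv()*R1).as_rotvec(degrees=True)/180
        print("dp",d.round(4).tolist(),"ang",a.round(4).tolist(),"rows~",round(max(np.linalg.norm(d)*200/62.5,np.linalg.norm(a)*180/10.7),1));p,r=np.array(q,float),r1
E
python3 - <<'E'
from h import *
chain(((325,400,215),[180,0,180]),((440,232,190),[180,0,197]))
E
```

```text
dp [-0.7998, -0.5504, 0.0815] ang [0.0, -0.0, -0.1168] rows~ 3.1
dp [-0.575, -0.84, 0.125] ang [0.0, 0.0, -0.0944] rows~ 3.3
```

Request:
{"op": "step_arm", "data": {
  "targets": [
    {"dp": [-0.8, -0.55, 0.08], "angular": [0, 0, -0.117], "fingers": 0.0},
    {"dp": [-0.8, -0.55, 0.08], "angular": [0, 0, -0.117], "fingers": 0.0},
    {"dp": [-0.8, -0.55, 0.08], "angular": [0, 0, -0.117], "fingers": 0.0},
    {"dp": [-0.8, -0.55, 0.08], "angular": [0, 0, -0.117], "fingers": 0.0},
    {"dp": [-0.8, -0.55, 0.08], "angular": [0, 0, -0.117], "fingers": 0.0},
    {"dp": [-0.8, -0.55, 0.08], "angular": [0, 0, -0.117], "fingers": 0.0},
    {"dp": [-0.8, -0.55, 0.08], "angular": [0, 0, -0.117], "fingers": 0.0},
    {"dp": [-0.8, -0.55, 0.08], "angular": [0, 0, -0.117], "fingers": 0.0}
  ]
}}

```text
time: 2.35
tool_pos: [324.5, 400.8, 215.3]
tcp_rot: [180.0, -0.0, -179.9]
ft_force: [-1.4, 0.3, -0.1]
finger_gap: 85.5
grip_force: 0.0
```

Request:
{"op": "step_arm", "data": {
  "targets": [
    {"dp": [-0.575, -0.84, 0.125], "angular": [0, 0, -0.094], "fingers": 0.0},
    {"dp": [-0.575, -0.84, 0.125], "angular": [0, 0, -0.094], "fingers": 0.0},
    {"dp": [-0.575, -0.84, 0.125], "angular": [0, 0, -0.094], "fingers": 0.0},
    {"dp": [-0.575, -0.84, 0.125], "angular": [0, 0, -0.094], "fingers": 0.0},
    {"dp": [-0.575, -0.84, 0.125], "angular": [0, 0, -0.094], "fingers": 0.0},
    {"dp": [-0.575, -0.84, 0.125], "angular": [0, 0, -0.094], "fingers": 0.0},
    {"dp": [-0.575, -0.84, 0.125], "angular": [0, 0, -0.094], "fingers": 0.0},
    {"dp": [-0.575, -0.84, 0.125], "angular": [0, 0, -0.094], "fingers": 0.0}
  ]
}}

```text
time: 3.35
tool_pos: [439.8, 233.0, 190.5]
tcp_rot: [180.0, 0.0, -162.9]
ft_force: [-0.2, 0.2, 0.7]
finger_gap: 85.7
grip_force: 0.0
```

Run:
```python
from h import *
s=sense();print(s["time"],s["tool_pos"],s["tcp_rot"])
p=camera_params("wrist")
im=snapshot("wrist");cv2.imwrite("pics/w1.png",im)
for l in["nest","panel_a_center","lever_grip","catch_pad"]:
    r=pinpoint("wrist",l);print(l,[(np.round(x["at"],1).tolist(),round(x["conf"],2)) for x in r[:2]],[atz(p,x["at"],38).round(1) for x in r[:1]])
print(rect("wrist","panel_a_center",38,p))
import pickle;pickle.dump(p,open("w1.pkl","wb"))
```

```text
3.35 [439.79008105 233.00861796 190.45605224] [ 1.79994531e+02  1.32016828e-02 -1.62944336e+02]
nest [] []
panel_a_center [([274.0, 237.7], 0.64)] [array([479.2, 242.2,  38. ])]
lever_grip [] []
catch_pad [] []
[([480.1000061035156, 244.8000030517578], [50.6, 82.4], 18.3, 0.86)]
```

View pics/w1.png

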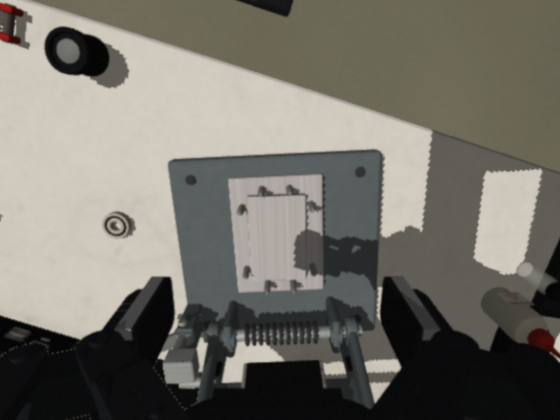

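The wrist view shows the base plate spanning (170,155) to (382,328). The eight pins ring panel A between (242,190) and (315,287).

Run:
```python
import cv2
im=cv2.imread("pics/w1.png")[170:300,210:345]
cv2.imwrite("pics/w1c.png",cv2.resize(im,None,fx=4.5,fy=4.5,interpolation=cv2.INTER_CUBIC)[:600])
```

```text
(no output)
```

View pics/w1c.png

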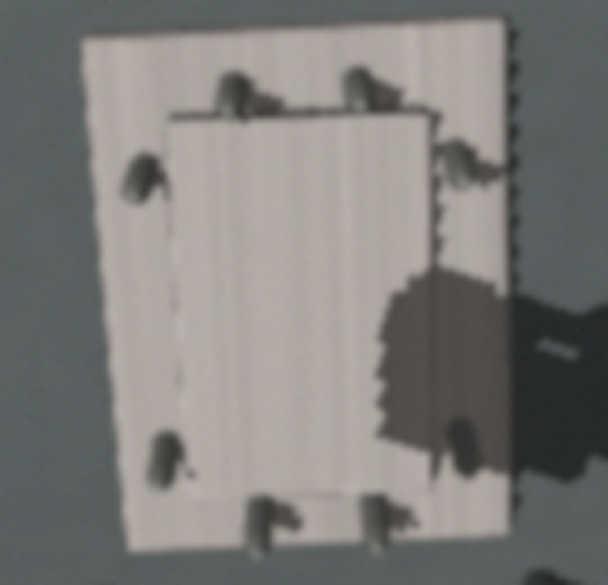

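The crop shows all eight pins and panel A's edges from about (170,115) to (435,495). I'll fit the press pose to the pins.

Run:
```python
from h import *
import pickle
from scipy.optimize import least_squares
p=pickle.load(open("w1.pkl","rb"))
px=np.array([(235,95),(360,90),(143,178),(458,163),(165,460),(464,447),(262,522),(377,520)])/4.5+[210,170]-0.4
L=np.array([(-45.5,-12),(-45.5,12),(-30,-30.5),(-30,30.5),(30,-30.5),(30,30.5),(45.5,-12),(45.5,12)])
def W(q,z):
    a=np.radians(q[2]);c,s=np.cos(a),np.sin(a)
    return np.c_[q[0]+c*L[:,0]-s*L[:,1],q[1]+s*L[:,0]+c*L[:,1],np.full(8,z)]
for z in(39,41,43):
    r=least_squares(lambda q:(proj(p,W(q,z))-px).ravel(),[480,243,17]);print(z,r.x.round(2),np.sqrt(np.mean(r.fun**2)).round(2))
r=least_squares(lambda q:(proj(p,W(q,q[3]))-px).ravel(),[480,243,17,40]);print(r.x.round(2),r.fun.reshape(8,2).round(1).tolist())
c=np.array([(170,115),(432,110),(432,490),(190,495)])/4.5+[210,170]-0.4
P=np.array([atz(p,q,38)[:2] for q in c]);print("panelA",P.mean(0),[np.linalg.norm(P[i]-P[i-1]).round(1) for i in range(4)],np.degrees(np.arctan2(*(P[2:].sum(0)-P[:2].sum(0))[::-1])))
chain(((455,90,190),[180,0,193]),((435,-70,120),[180,0,189]))
```

```text
39 [479.75 246.2   19.79] 0.3
41 [479.01 245.97  19.78] 0.48
43 [478.27 245.74  19.78] 0.7
[480.38 246.4   19.79  37.31] [[-0.3, 0.2], [0.1, -0.0], [-0.1, 0.1], [0.4, 0.2], [0.1, -0.2], [0.3, -0.1], [-0.3, 0.2], [-0.1, -0.4]]
panelA [478.97259629 245.53547063] [np.float64(80.5), np.float64(49.6), np.float64(80.3), np.float64(49.5)] 18.484587359650437
dp [0.1366, -0.7019, 0.0016] ang [-0.0, 0.0, 0.0221] rows~ 2.3
dp [0.2774, -0.757, 0.35] ang [-0.0, -0.0, 0.0222] rows~ 2.8
```

Request:
{"op": "step_arm", "data": {
  "targets": [
    {"dp": [0.137, -0.702, 0.0], "angular": [0, 0, 0.022], "fingers": 0.0},
    {"dp": [0.137, -0.702, 0.0], "angular": [0, 0, 0.022], "fingers": 0.0},
    {"dp": [0.137, -0.702, 0.0], "angular": [0, 0, 0.022], "fingers": 0.0},
    {"dp": [0.3, -0.95, 0.1], "angular": [0, 0, 0.03], "fingers": 0.0},
    {"dp": [0.35, -1.0, 0.2], "angular": [0, 0, 0.044], "fingers": 0.0},
    {"dp": [0.35, -1.0, 0.3], "angular": [0, 0, 0.044], "fingers": 0.0},
    {"dp": [0.35, -1.0, 0.35], "angular": [0, 0, 0.044], "fingers": 0.0},
    {"dp": [0.35, -1.0, 0.35], "angular": [0, 0, 0.044], "fingers": 0.0}
  ]
}}

```text
time: 4.65
tool_pos: [431.1, 20.6, 119.8]
tcp_rot: [180.0, -0.1, -170.9]
ft_force: [0.0, -0.8, -0.1]
finger_gap: 85.2
grip_force: 0.0
```

Run:
```python
from h import *
chain(((435,-70,120),[180,0,189]))
```

```text
dp [0.0522, -0.4503, -0.0011] ang [0.0001, -0.0004, 0.0003] rows~ 1.5
```

Request:
{"op": "step_arm", "data": {
  "targets": [
    {"dp": [0.05, -0.45, 0], "angular": [0, 0, 0], "fingers": 0.35},
    {"dp": [0.05, -0.45, 0], "angular": [0, 0, 0], "fingers": 0.35},
    {"dp": [0.05, -0.45, 0], "angular": [0, 0, 0], "fingers": 0.35},
    {"dp": [0.05, -0.45, 0], "angular": [0, 0, 0], "fingers": 0.35},
    {"dp": [0.05, -0.45, 0], "angular": [0, 0, 0], "fingers": 0.25},
    {"dp": [0.05, -0.45, 0], "angular": [0, 0, 0], "fingers": 0.25},
    {"dp": [0.05, -0.45, 0], "angular": [0, 0, 0], "fingers": 0.25},
    {"dp": [0.05, -0.45, 0], "angular": [0, 0, 0], "fingers": 0.25}
  ]
}}

```text
time: 5.65
tool_pos: [435.9, -69.9, 120.3]
tcp_rot: [180.0, 0.0, -170.9]
ft_force: [0.7, 0.1, -0.9]
finger_gap: 64.1
grip_force: 0.0
```

Run:
```python
from h import *
s=sense();print(s["time"],s["tool_pos"],s["tcp_rot"],s["finger_gap"])
p=camera_params("wrist")
im=snapshot("wrist");cv2.imwrite("pics/w2.png",im)
r=pinpoint("wrist","separator_center");print([(np.round(x["at"],1).tolist(),round(x["conf"],2)) for x in r[:2]],[atz(p,x["at"],5).round(1) for x in r[:1]])
print(rect("wrist","separator_center",5,p))
r=pinpoint("wrist","panel_b_center");print(r and [atz(p,x["at"],8).round(1) for x in r[:1]])
print(rect("wrist","panel_b_center",8,p))
```

```text
5.65 [435.8644919  -69.85230711 120.30315221] [ 1.79997966e+02  1.16797660e-03 -1.70939672e+02] 64.1297751697659
[([277.4, 227.4], 0.65)] [array([452.6, -67. ,   5. ])]
[([454.3999938964844, -66.30000305175781], [50.6, 81.1], 9.2, 0.69), ([518.5999755859375, 91.4000015258789], [19.0, 24.8], 82.9, 0.52)]
[array([577.2, -59.9,   8. ])]
[([576.2000122070312, -59.29999923706055], [52.2, 85.5], 160.1, 0.71)]
```

View pics/w2.png

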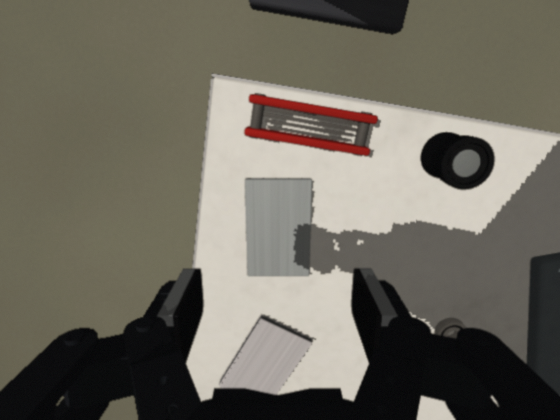

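The separator shows at (246,178) to (312,275), centred between the fingers, with panel B below at (268,355).

Run:
```python
from h import *
chain(((454.2,-66.5,-1.5),[180,0,189.2]))
```

```text
dp [-0.0933, 0.0032, 0.6089] ang [0.0, -0.0, -0.0009] rows~ 2.0
```

Request:
{"op": "step_arm", "data": {
  "newtons": 40,
  "targets": [
    {"dp": [-0.093, 0.003, 0.3], "angular": [0, 0, -0.001], "fingers": 0.25},
    {"dp": [-0.093, 0.003, 0.5], "angular": [0, 0, -0.001], "fingers": 0.25},
    {"dp": [-0.093, 0.003, 0.609], "angular": [0, 0, -0.001], "fingers": 0.25},
    {"dp": [-0.093, 0.003, 0.609], "angular": [0, 0, -0.001], "fingers": 0.25},
    {"dp": [-0.093, 0.003, 0.609], "angular": [0, 0, -0.001], "fingers": 0.45},
    {"dp": [-0.093, 0.003, 0.609], "angular": [0, 0, -0.001], "fingers": 0.6},
    {"dp": [-0.093, 0.003, 0.609], "angular": [0, 0, -0.001], "fingers": 0.6},
    {"dp": [-0.093, 0.003, 0.609], "angular": [0, 0, -0.001], "fingers": 0.6}
  ]
}}

```text
time: 6.9
tool_pos: [455.1, -66.8, -0.3]
tcp_rot: [-180.0, 0.1, -170.8]
ft_force: [-1.6, 0.4, 6.2]
finger_gap: 47.9
grip_force: 42.5
```

Run:
```python
from h import *
chain(((454,-60,130),[180,0,189.2]),((440,100,140),[180,0,195]))
```

```text
dp [-0.0012, 0.034, -0.6515] ang [-0.0003, 0.0006, 0.0001] rows~ 2.1
dp [-0.0588, 0.8009, -0.05] ang [0.0, 0.0, -0.0322] rows~ 2.6
```

Request:
{"op": "step_arm", "data": {
  "targets": [
    {"dp": [0, 0, -0.1], "angular": [0, 0, 0], "fingers": 0.6},
    {"dp": [0, 0, -0.4], "angular": [0, 0, 0], "fingers": 0.6},
    {"dp": [0, 0.03, -0.65], "angular": [0, 0, 0], "fingers": 0.6},
    {"dp": [-0.03, 0.3, -0.7], "angular": [0, 0, -0.015], "fingers": 0.6},
    {"dp": [-0.06, 0.6, -0.7], "angular": [0, 0, -0.032], "fingers": 0.6},
    {"dp": [-0.06, 0.8, -0.7], "angular": [0, 0, -0.032], "fingers": 0.6},
    {"dp": [-0.06, 0.83, -0.7], "angular": [0, 0, -0.032], "fingers": 0.6},
    {"dp": [-0.06, 0.83, -0.7], "angular": [0, 0, -0.032], "fingers": 0.6}
  ]
}}

```text
time: 7.9
tool_pos: [439.3, 99.2, 138.5]
tcp_rot: [-180.0, -0.0, -165.0]
ft_force: [-0.1, -0.4, -1.7]
finger_gap: 47.8
grip_force: 42.1
```

Run:
```python
from h import *
s=sense();print(s["time"],s["tool_pos"],s["tcp_rot"],s["finger_gap"],s["grip_force"],s["ft_force"])
p=camera_params("wrist")
im=snapshot("wrist");cv2.imwrite("pics/w3.png",im)
z=s["tool_pos"][2]+6
r=rect("wrist","separator_center",z,p);print(r)
T=Rot.from_euler("xyz",s["tcp_rot"],degrees=True)
for q in r: print("in tool",T.inv().apply(np.array([*q[0],z])-s["tool_pos"]).round(1),"yaw rel",q[2]+180-s["tcp_rot"][2]%360)
```

```text
7.9 [439.28444538  99.16448033 138.45307615] [-1.79975451e+02 -4.87626398e-03 -1.64951452e+02] 47.793130861487676 42.118526101112366 [-0.07408449 -0.40591401 -1.72400626]
[([438.0, 98.5999984741211], [49.6, 80.2], 15.0, 0.79), ([424.3999938964844, 169.89999389648438], [29.6, 39.0], 18.7, 0.29)]
in tool [ 1.4 -0.2 -6. ] yaw rel -0.04854818264684013
in tool [-4.  72.2 -6. ] yaw rel 3.6514518173531485
```

View pics/w3.png

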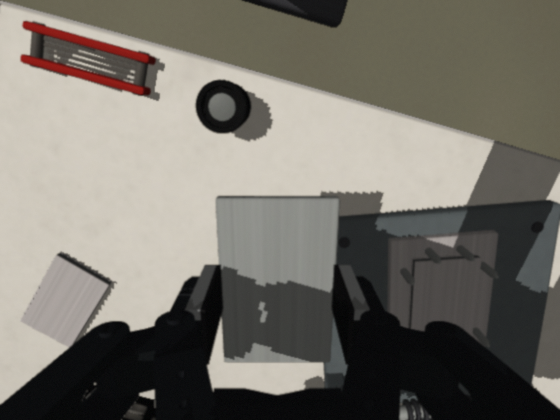

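The separator sits square in the fingers, spanning (217,197) to (338,362), with the nest at lower right (440,300). Next I hover over the nest.

Run:
```python
from h import *
chain(((481,246.9,95),[180,0,199.6]),((481,246.9,56),[180,0,199.6]))
```

```text
dp [-0.392, 0.6644, 0.2168] ang [-0.0001, -0.0001, -0.0259] rows~ 2.6
dp [0.0, -0.0, 0.195] ang [0.0, 0.0, 0.0] rows~ 0.6
```

Request:
{"op": "step_arm", "data": {
  "targets": [
    {"dp": [-0.13, 0.22, 0], "angular": [0, 0, -0.013], "fingers": 0.6},
    {"dp": [-0.26, 0.44, 0.05], "angular": [0, 0, -0.026], "fingers": 0.6},
    {"dp": [-0.35, 0.6, 0.1], "angular": [0, 0, -0.026], "fingers": 0.6},
    {"dp": [-0.392, 0.664, 0.2], "angular": [0, 0, -0.026], "fingers": 0.6},
    {"dp": [-0.392, 0.664, 0.3], "angular": [0, 0, -0.026], "fingers": 0.6},
    {"dp": [-0.392, 0.664, 0.412], "angular": [0, 0, -0.026], "fingers": 0.6},
    {"dp": [-0.392, 0.664, 0.412], "angular": [0, 0, -0.026], "fingers": 0.6},
    {"dp": [-0.392, 0.664, 0.412], "angular": [0, 0, -0.026], "fingers": 0.6}
  ]
}}

```text
time: 9.0
tool_pos: [481.6, 247.2, 56.8]
tcp_rot: [-180.0, 0.0, -160.4]
ft_force: [0.6, 0.6, -1.3]
finger_gap: 47.7
grip_force: 42.2
```

Run:
```python
from h import *
s=sense();print(s["time"],s["tool_pos"],s["tcp_rot"],s["finger_gap"],s["grip_force"],s["ft_force"])
p=camera_params("wrist")
im=snapshot("wrist")
z=s["tool_pos"][2]+6
print(rect("wrist","separator_center",z,p))
# predicted pin tops / plate corners for check
a=np.radians(19.6);Rz=np.array([[np.cos(a),-np.sin(a)],[np.sin(a),np.cos(a)]])
def W(L,z): return np.c_[np.array(L)@Rz.T+[479.7,246.1],np.full(len(L),z)]
L=[(-45.5,-12),(-45.5,12),(-30,-30.5),(-30,30.5),(30,-30.5),(30,30.5)]
print(proj(p,W(L,50)).round(0).tolist())
big=cv2.resize(im[130:340,180:390],None,fx=2.8,fy=2.8,interpolation=cv2.INTER_CUBIC)
for q in proj(p,W(L,50)): cv2.circle(big,tuple(int(v) for v in (q-[180,130])*2.8),5,(0,0,255),1)
cv2.imwrite("pics/w4.png",big)
```

```text
9.0 [481.58651936 247.17114202  56.84192181] [-1.79996793e+02  3.67783905e-02 -1.60411886e+02] 47.7112128901132 42.16839015483856 [ 0.62629953  0.58250618 -1.32237245]
[([480.5, 246.60000610351562], [49.3, 79.8], 19.6, 0.69)]
[[248.0, 173.0], [305.0, 173.0], [206.0, 208.0], [346.0, 208.0], [214.0, 325.0], [339.0, 325.0]]
```

View pics/w4.png

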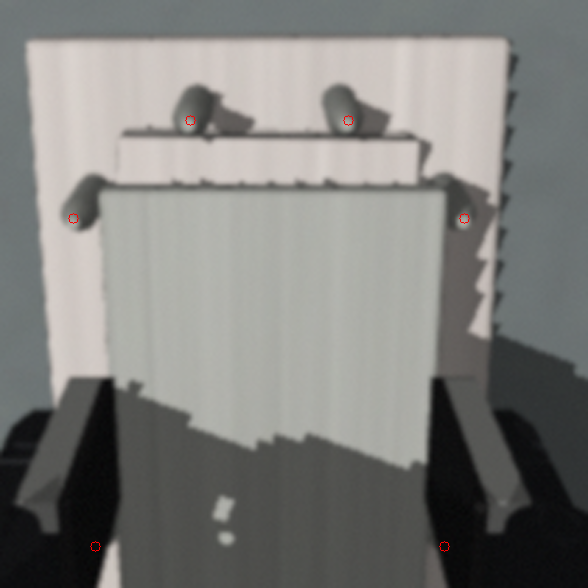

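The plate overlaps the nest evenly. Pin tops at (195,122), (350,120), (79,216) and (466,213) match the prediction within about 0.5 mm, so a 1 mm correction forward will do.

Request:
{"op": "step_arm", "data": {
  "targets": [
    {"dp": [0.0055, 0.0015, 0], "angular": [0, 0, 0], "fingers": 0.6},
    {"dp": [0.0055, 0.0015, 0.03], "angular": [0, 0, 0], "fingers": 0.6},
    {"dp": [0.0055, 0.0015, 0.055], "angular": [0, 0, 0], "fingers": 0.6},
    {"dp": [0.0055, 0.0015, 0.075], "angular": [0, 0, 0], "fingers": 0.6},
    {"dp": [0.0055, 0.0015, 0.09], "angular": [0, 0, 0], "fingers": 0.6},
    {"dp": [0.0055, 0.0015, 0.094], "angular": [0, 0, 0], "fingers": 0.6},
    {"dp": [0.0055, 0.0015, 0.097], "angular": [0, 0, 0], "fingers": 0.6},
    {"dp": [0.0055, 0.0015, 0.097], "angular": [0, 0, 0], "fingers": 0.6}
  ]
}}

```text
time: 10.1
tool_pos: [479.4, 247.7, 37.7]
tcp_rot: [-180.0, -0.0, -160.3]
ft_force: [-7.5, -3.6, 11.5]
finger_gap: 47.7
grip_force: 44.0
```

Request:
{"op": "step_arm", "data": {
  "targets": [
    {"dp": [0, 0, 0], "angular": [0, 0, 0], "fingers": 0.25},
    {"dp": [0, 0, 0], "angular": [0, 0, 0], "fingers": 0.25},
    {"dp": [0, 0, 0], "angular": [0, 0, 0], "fingers": 0.25},
    {"dp": [0, 0, -0.1], "angular": [0, 0, 0], "fingers": 0.25},
    {"dp": [0.05, 0, -0.3], "angular": [0, 0, 0], "fingers": 0.25},
    {"dp": [0.15, 0, -0.55], "angular": [0, 0, 0], "fingers": 0.25},
    {"dp": [0.2, 0, -0.6], "angular": [0, 0, 0], "fingers": 0.25},
    {"dp": [0.2, 0, -0.6], "angular": [0, 0, 0], "fingers": 0.25}
  ]
}}

```text
time: 11.1
tool_pos: [442.2, 234.4, 157.3]
tcp_rot: [180.0, 0.1, -160.3]
ft_force: [-0.4, 0.2, -0.4]
finger_gap: 63.7
grip_force: 0.0
```

Run:
```python
from h import *
s=sense();print(s["time"],s["tool_pos"],s["tcp_rot"],s["finger_gap"])
p=camera_params("wrist")
im=snapshot("wrist")
print("sep",rect("wrist","separator_center",43,p))
a=np.radians(19.6);Rz=np.array([[np.cos(a),-np.sin(a)],[np.sin(a),np.cos(a)]])
C=np.array([(-40,-25),(40,-25),(40,25),(-40,25)])@Rz.T+[479.3,246.5]
big=cv2.resize(im[150:350,180:380],None,fx=2.9,fy=2.9,interpolation=cv2.INTER_CUBIC)
for q in proj(p,np.c_[C,np.full(4,43)]): cv2.circle(big,tuple(int(v) for v in (q-[180,150])*2.9),4,(0,0,255),1)
cv2.imwrite("pics/w5.png",big)
chain(((460,70,140),[180,0,180]),((557,-53,120),[180,0,161]))
```

```text
11.1 [442.18265766 234.4070983  157.29584205] [ 1.79994111e+02  1.08272790e-01 -1.60329749e+02] 63.729408019602914
sep [([478.70001220703125, 246.89999389648438], [49.8, 79.4], 19.6, 0.75), ([560.7000122070312, 346.70001220703125], [14.5, 63.8], 29.2, 0.74)]
dp [0.1886, -0.8034, 0.0766] ang [-0.0001, -0.0005, 0.1092] rows~ 2.7
dp [-0.485, -0.615, 0.1] ang [0.0, -0.0, 0.1056] rows~ 2.5
```

View pics/w5.png

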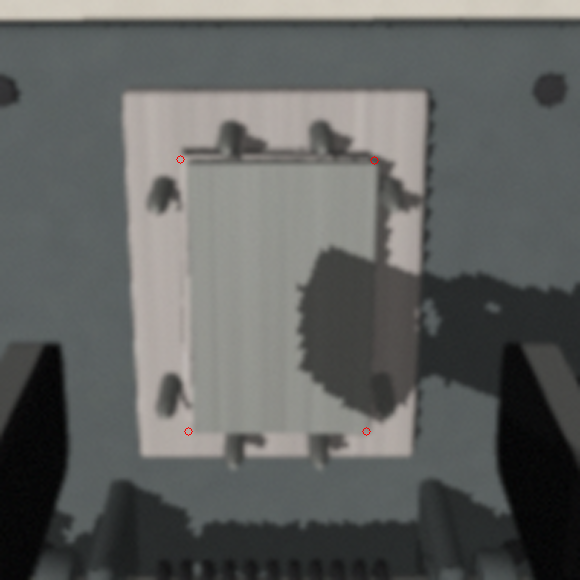

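The separator lies flat and square between all the pins, spanning (188,163) to (376,432). Now panel B.

Request:
{"op": "step_arm", "data": {
  "targets": [
    {"dp": [0.19, -0.3, 0], "angular": [0, 0, 0.03], "fingers": 0.25},
    {"dp": [0.19, -0.6, 0], "angular": [0, 0, 0.08], "fingers": 0.25},
    {"dp": [0.19, -0.8, 0.08], "angular": [0, 0, 0.11], "fingers": 0.25},
    {"dp": [0.15, -0.9, 0.08], "angular": [0, 0, 0.15], "fingers": 0.25},
    {"dp": [0.1, -1.0, 0.08], "angular": [0, 0, 0.18], "fingers": 0.25},
    {"dp": [0.1, -1.0, 0.08], "angular": [0, 0, 0.2], "fingers": 0.25},
    {"dp": [0.1, -1.0, 0.08], "angular": [0, 0, 0.214], "fingers": 0.25},
    {"dp": [0.1, -1.0, 0.08], "angular": [0, 0, 0.214], "fingers": 0.25}
  ]
}}

```text
time: 12.2
tool_pos: [489.6, 39.0, 138.7]
tcp_rot: [-179.9, -0.2, 161.1]
ft_force: [-0.3, 0.3, 0.5]
finger_gap: 64.3
grip_force: 0.0
```

Run:
```python
from h import *
chain(((556,-53,120),[180,0,160.5]))
```

```text
dp [-0.4631, -0.3282, 0.0924] ang [-0.0003, -0.001, 0.0036] rows~ 1.8
```

Request:
{"op": "step_arm", "data": {
  "targets": [
    {"dp": [-0.463, -0.328, 0.09], "angular": [0, 0, 0.004], "fingers": 0.25},
    {"dp": [-0.463, -0.328, 0.09], "angular": [0, 0, 0.004], "fingers": 0.25},
    {"dp": [-0.463, -0.328, 0.09], "angular": [0, 0, 0.004], "fingers": 0.25},
    {"dp": [-0.463, -0.328, 0.09], "angular": [0, 0, 0.004], "fingers": 0.25},
    {"dp": [-0.463, -0.328, 0.09], "angular": [0, 0, 0.004], "fingers": 0.25},
    {"dp": [-0.463, -0.328, 0.09], "angular": [0, 0, 0.004], "fingers": 0.25},
    {"dp": [-0.463, -0.328, 0.09], "angular": [0, 0, 0.004], "fingers": 0.25},
    {"dp": [-0.463, -0.328, 0.09], "angular": [0, 0, 0.004], "fingers": 0.25}
  ]
}}

```text
time: 13.2
tool_pos: [556.9, -52.5, 122.9]
tcp_rot: [180.0, 0.0, 160.5]
ft_force: [-0.3, 0.2, -0.6]
finger_gap: 63.6
grip_force: 0.0
```

Run:
```python
from h import *
s=sense();print(s["time"],s["tool_pos"],s["tcp_rot"],s["finger_gap"])
p=camera_params("wrist")
im=snapshot("wrist");cv2.imwrite("pics/w6.png",im)
r=rect("wrist","panel_b_center",8,p);print(r)
q=r[0]
chain(((q[0][0],q[0][1],-1),[180,0,q[2]]))
```

```text
13.2 [556.87722315 -52.54507894 122.94991147] [1.79996669e+02 2.40549125e-02 1.60453946e+02] 63.64023707760639
[([578.2999877929688, -58.599998474121094], [50.2, 81.6], 160.0, 0.89)]
dp [-0.1108, 0.0081, 0.6191] ang [0.0, 0.0001, 0.0024] rows~ 2.0
```

Request:
{"op": "step_arm", "data": {
  "newtons": 40,
  "targets": [
    {"dp": [-0.11, 0.008, 0.3], "angular": [0, 0, 0.002], "fingers": 0.25},
    {"dp": [-0.11, 0.008, 0.5], "angular": [0, 0, 0.002], "fingers": 0.25},
    {"dp": [-0.11, 0.008, 0.612], "angular": [0, 0, 0.002], "fingers": 0.25},
    {"dp": [-0.11, 0.008, 0.612], "angular": [0, 0, 0.002], "fingers": 0.25},
    {"dp": [-0.11, 0.008, 0.612], "angular": [0, 0, 0.002], "fingers": 0.45},
    {"dp": [-0.11, 0.008, 0.612], "angular": [0, 0, 0.002], "fingers": 0.6},
    {"dp": [-0.11, 0.008, 0.612], "angular": [0, 0, 0.002], "fingers": 0.6},
    {"dp": [-0.11, 0.008, 0.612], "angular": [0, 0, 0.002], "fingers": 0.6}
  ]
}}

```text
time: 14.3
tool_pos: [579.2, -58.9, 1.7]
tcp_rot: [180.0, 0.1, 160.1]
ft_force: [-1.2, 0.7, 6.5]
finger_gap: 48.2
grip_force: 42.0
```

Run:
```python
from h import *
chain(((510,60,140),[180,0,180]))
```

```text
dp [0.5265, 0.441, -0.6928] ang [-0.0, 0.0007, -0.1108] rows~ 3.1
```

Request:
{"op": "step_arm", "data": {
  "targets": [
    {"dp": [0, 0, -0.1], "angular": [0, 0, 0], "fingers": 0.6},
    {"dp": [0, 0, -0.4], "angular": [0, 0, 0], "fingers": 0.6},
    {"dp": [0.1, 0.1, -0.65], "angular": [0, 0, -0.02], "fingers": 0.6},
    {"dp": [0.35, 0.25, -0.7], "angular": [0, 0, -0.07], "fingers": 0.6},
    {"dp": [0.6, 0.4, -0.7], "angular": [0, 0, -0.12], "fingers": 0.6},
    {"dp": [0.7, 0.48, -0.7], "angular": [0, 0, -0.167], "fingers": 0.6},
    {"dp": [0.7, 0.48, -0.7], "angular": [0, 0, -0.167], "fingers": 0.6},
    {"dp": [0.7, 0.48, -0.7], "angular": [0, 0, -0.167], "fingers": 0.6}
  ]
}}

```text
time: 15.3
tool_pos: [479.9, 78.9, 141.2]
tcp_rot: [-180.0, 0.1, -170.0]
ft_force: [-0.3, -0.2, -0.9]
finger_gap: 48.1
grip_force: 41.6
```

Run:
```python
from h import *
s=sense();print(s["time"],s["tool_pos"],s["tcp_rot"],s["finger_gap"],s["grip_force"],s["ft_force"])
p=camera_params("wrist")
im=snapshot("wrist")
z=s["tool_pos"][2]+7
r=rect("wrist","panel_b_center",z,p);print(r)
T=Rot.from_euler("xyz",s["tcp_rot"],degrees=True)
q=r[0];o=T.inv().apply(np.array([*q[0],z])-s["tool_pos"]);print("in tool",o.round(1),"yaw rel",q[2]+180-s["tcp_rot"][2]%360)
R1=Rot.from_euler("xyz",[180,0,199.6],degrees=True)
t=np.array([479.0,246.5])-R1.apply([o[0],o[1],0])[:2];print(t)
chain(((*t,95),[180,0,199.6]))
```

```text
15.3 [479.88598133  78.87295276 141.18699388] [-1.79968173e+02  7.47315491e-02 -1.70000055e+02] 48.139226523505364 41.646963357925415 [-0.30794746 -0.16919576 -0.94627845]
[([478.3999938964844, 78.4000015258789], [50.0, 81.2], 10.0, 0.84)]
in tool [ 1.5 -0.2 -7. ] yaw rel 5.498790318370084e-05
[480.37639643 247.21474658]
dp [-0.1484, 0.8305, 0.2283] ang [-0.0001, 0.0002, -0.0534] rows~ 2.8
```

Request:
{"op": "step_arm", "data": {
  "targets": [
    {"dp": [-0.05, 0.28, 0], "angular": [0, 0, -0.02], "fingers": 0.6},
    {"dp": [-0.1, 0.56, 0.05], "angular": [0, 0, -0.053], "fingers": 0.6},
    {"dp": [-0.14, 0.75, 0.1], "angular": [0, 0, -0.053], "fingers": 0.6},
    {"dp": [-0.148, 0.83, 0.2], "angular": [0, 0, -0.053], "fingers": 0.6},
    {"dp": [-0.148, 0.83, 0.3], "angular": [0, 0, -0.053], "fingers": 0.6},
    {"dp": [-0.148, 0.83, 0.39], "angular": [0, 0, -0.053], "fingers": 0.6},
    {"dp": [-0.148, 0.83, 0.39], "angular": [0, 0, -0.053], "fingers": 0.6},
    {"dp": [-0.148, 0.83, 0.39], "angular": [0, 0, -0.053], "fingers": 0.6}
  ]
}}

```text
time: 16.4
tool_pos: [479.9, 247.6, 62.9]
tcp_rot: [180.0, 0.0, -160.4]
ft_force: [0.2, 0.0, -0.8]
finger_gap: 48.3
grip_force: 41.7
```

Run:
```python
from h import *
s=sense();print(s["time"],s["tool_pos"],s["tcp_rot"],s["ft_force"])
p=camera_params("wrist");im=snapshot("wrist")
r=rect("wrist","panel_b_center",s["tool_pos"][2]+7,p);print(r)
c=np.array(r[0][0]);d=np.array([479.0,246.5])-c
T=Rot.from_euler("xyz",s["tcp_rot"],degrees=True)
print("shift tool/200",(T.inv().apply([*d,0])/200).round(4), "down",(s["tool_pos"][2]-43)/200)
```

```text
16.4 [479.8904342  247.59374382  62.90424588] [ 1.79997502e+02  3.73162130e-02 -1.60403180e+02] [ 0.17767755  0.0498052  -0.7968859 ]
[([561.4000244140625, 210.8000030517578], [5.4, 16.9], 13.3, 0.6), ([437.8999938964844, 232.60000610351562], [4.8, 41.4], 109.6, 0.24)]
shift tool/200 [ 3.283e-01  3.063e-01 -2.000e-04] down 0.09952122940431331
```

Request:
{"op": "step_arm", "data": {
  "targets": [
    {"dp": [-0.001, -0.001, 0.02], "angular": [0, 0, 0], "fingers": 0.6},
    {"dp": [-0.001, -0.001, 0.04], "angular": [0, 0, 0], "fingers": 0.6},
    {"dp": [-0.001, -0.001, 0.06], "angular": [0, 0, 0], "fingers": 0.6},
    {"dp": [-0.001, -0.001, 0.08], "angular": [0, 0, 0], "fingers": 0.6},
    {"dp": [-0.001, -0.001, 0.09], "angular": [0, 0, 0], "fingers": 0.6},
    {"dp": [-0.001, -0.001, 0.096], "angular": [0, 0, 0], "fingers": 0.6},
    {"dp": [-0.001, -0.001, 0.1], "angular": [0, 0, 0], "fingers": 0.6},
    {"dp": [-0.001, -0.001, 0.1], "angular": [0, 0, 0], "fingers": 0.6}
  ]
}}

```text
time: 17.5
tool_pos: [479.3, 247.8, 44.5]
tcp_rot: [-180.0, -0.1, -160.3]
ft_force: [-13.3, -5.9, 23.7]
finger_gap: 47.9
grip_force: 44.4
```

Request:
{"op": "step_arm", "data": {
  "targets": [
    {"dp": [0, 0, -0.008], "angular": [0, 0, 0], "fingers": 0.25},
    {"dp": [0, 0, -0.008], "angular": [0, 0, 0], "fingers": 0.25},
    {"dp": [0, 0, -0.008], "angular": [0, 0, 0], "fingers": 0.25},
    {"dp": [0, 0, -0.1], "angular": [0, 0, 0], "fingers": 0.25},
    {"dp": [0.05, 0, -0.3], "angular": [0, 0, 0], "fingers": 0.25},
    {"dp": [0.15, 0, -0.55], "angular": [0, 0, 0], "fingers": 0.25},
    {"dp": [0.2, 0, -0.6], "angular": [0, 0, 0], "fingers": 0.4},
    {"dp": [0.2, 0, -0.6], "angular": [0, 0, 0], "fingers": 0.4}
  ]
}}

```text
time: 18.5
tool_pos: [442.3, 234.6, 163.9]
tcp_rot: [180.0, 0.2, -160.3]
ft_force: [-0.1, 0.5, 0.3]
finger_gap: 51.3
grip_force: 0.0
```

Run:
```python
from h import *
s=sense();print(s["time"],s["tool_pos"],s["tcp_rot"],s["finger_gap"])
p=camera_params("wrist");im=snapshot("wrist")
for l in("panel_b_center","separator_center"):print(l,rect("wrist",l,51,p))
big=cv2.resize(im[150:350,140:420],None,fx=2.8,fy=2.8,interpolation=cv2.INTER_CUBIC)
cv2.imwrite("pics/w7.png",big)
snapshot("side");snapshot("top")
for l in["lever_grip","catch_pad"]:
    v=[]
    for n in("side","top"):
        r=pinpoint(n,l)
        if r:v.append((camera_params(n),r[0]["at"]))
        print(l,n,[(np.round(x["at"]).tolist(),round(x["conf"],2)) for x in r[:2]])
    if len(v)==2:print(tri(v))
a=np.radians(19.6);Rz=np.array([[np.cos(a),-np.sin(a)],[np.sin(a),np.cos(a)]])
for n,q in(("grip",(125,0)),("gripdown",(-100,0)),("hinge",(85,0))):print(n,(Rz@q+[479.2,246.5]).round(1))
```

```text
18.5 [442.28031154 234.58012256 163.87943144] [ 1.79992783e+02  1.71238855e-01 -1.60329612e+02] 51.300196231036196
panel_b_center [([478.29998779296875, 247.3000030517578], [50.7, 80.7], 19.7, 0.7)]
separator_center []
lever_grip side [([324.0, 163.0], 0.6), ([276.0, 243.0], 0.52)]
lever_grip top [([246.0, 180.0], 0.87)]
(array([595.76022801, 286.8759063 , 240.33358268]), [0.6, 0.6])
catch_pad side [([328.0, 253.0], 0.83), ([277.0, 256.0], 0.5)]
catch_pad top [([297.0, 184.0], 0.76)]
(array([603.77352334, 145.03568602,  90.70638886]), [1.3, 1.3])
grip [597.  288.4]
gripdown [385. 213.]
hinge [559.3 275. ]
```

View pics/w7.png

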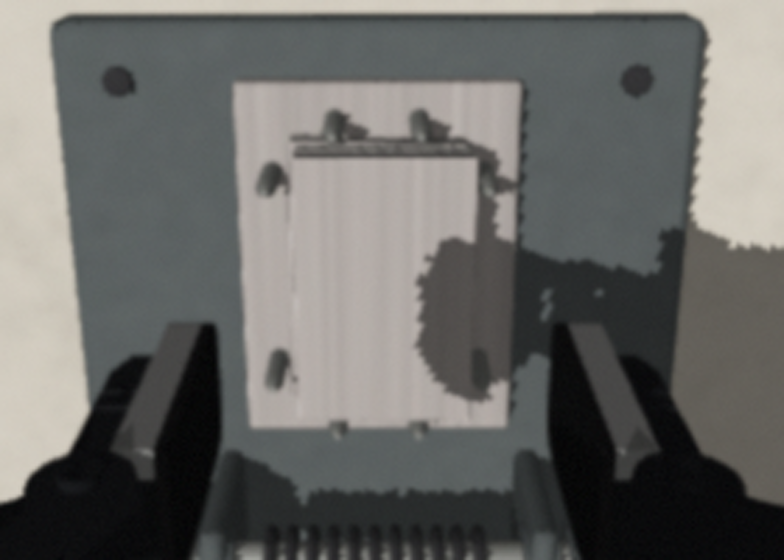

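The stack is square: panel B spans (293,158) to (478,425), flat and within all the pins. Next is a closer look at the catch pad.

Request:
{"op": "step_arm", "data": {
  "targets": [
    {"dp": [0, -0.25, -0.18], "angular": [0, 0, 0], "fingers": 1.0},
    {"dp": [0, -0.5, -0.18], "angular": [0, 0, 0], "fingers": 1.0},
    {"dp": [-0.1, -0.67, -0.18], "angular": [0, 0, 0], "fingers": 1.0},
    {"dp": [-0.35, -0.67, -0.18], "angular": [0, 0, 0], "fingers": 1.0},
    {"dp": [-0.46, -0.67, -0.18], "angular": [0, 0, 0], "fingers": 1.0},
    {"dp": [-0.46, -0.67, -0.18], "angular": [0, 0, 0], "fingers": 1.0},
    {"dp": [-0.46, -0.67, -0.18], "angular": [0, 0, 0], "fingers": 1.0},
    {"dp": [-0.46, -0.67, -0.18], "angular": [0, 0, 0], "fingers": 1.0}
  ]
}}

```text
time: 19.95
tool_pos: [572.8, 139.0, 198.4]
tcp_rot: [-180.0, -0.0, -160.3]
ft_force: [0.3, -0.1, -0.9]
finger_gap: -0.1
grip_force: 0.0
```

Run:
```python
from h import *
s=sense();print(s["time"],s["tool_pos"],s["tcp_rot"],s["finger_gap"])
p=camera_params("wrist");im=snapshot("wrist");cv2.imwrite("pics/w8.png",im)
r=pinpoint("wrist","catch_pad");print([(np.round(x["at"],1).tolist(),round(x["conf"],2),atz(p,x["at"],93).round(1)) for x in r[:2]])
m=masks_of("wrist","catch_pad");print([(np.round(x["at"],1).tolist(),round(x["conf"],2),int(x["pixels"].sum()),atz(p,x["at"],93).round(1)) for x in m[:2]])
if r:
    for n,q in(("side",(328,253)),("top",(297,184))):print(n,tri([(p,r[0]["at"]),(camera_params(n),q)]))
```

```text
19.95 [572.80094688 139.00235796 198.36749305] [-1.79998653e+02 -1.06372333e-02 -1.60327869e+02] -0.11288334683902329
[([266.0, 249.7], 0.58, array([604.9, 141.6,  93. ]))]
[([314.0, 243.2], 0.98, 2816, array([587.8, 173.7,  93. ]))]
side (array([602.51904481, 140.9088186 ,  94.27295116]), [1.7, 1.7])
top (array([607.9790611 , 143.19919724,  84.67205857]), [0.7, 0.7])
```

View pics/w8.png

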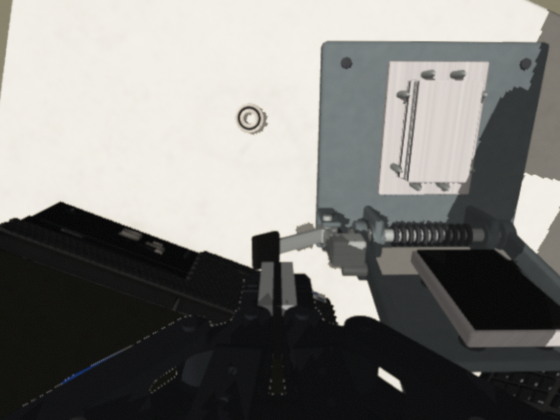

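The pad is at (265,250), partly hidden by the shut fingers. The black box's edge runs from (60,203) to (250,290) just behind it, so I'll check the clearance.

Run:
```python
from h import *
p=camera_params("wrist")
for z in(0,60,90):print(z,[atz(p,q,z)[:2].round(0).tolist() for q in((60,203),(190,275),(250,290),(245,258),(200,253))])
for z in(0,60,90):print("side",z,[atz("side",q,z)[:2].round(0).tolist() for q in((358,235),(357,290),(370,325),(372,348))],"top",[atz("top",q,z)[:2].round(0).tolist() for q in((268,168),(365,168))])
chain(((604,139,115),[180,0,199.6]))
```

```text
0 [[667.0, -58.0], [700.0, 86.0], [696.0, 152.0], [661.0, 135.0], [672.0, 89.0]]
60 [[637.0, -28.0], [665.0, 91.0], [661.0, 145.0], [633.0, 131.0], [642.0, 93.0]]
90 [[623.0, -13.0], [647.0, 93.0], [644.0, 142.0], [619.0, 129.0], [626.0, 95.0]]
side 0 [[692.0, 319.0], [670.0, 117.0], [687.0, 12.0], [684.0, -50.0]] top [[673.0, 229.0], [670.0, -77.0]]
side 60 [[681.0, 245.0], [660.0, 57.0], [676.0, -41.0], [673.0, -98.0]] top [[661.0, 229.0], [659.0, -64.0]]
side 90 [[675.0, 208.0], [655.0, 27.0], [671.0, -67.0], [668.0, -122.0]] top [[655.0, 229.0], [653.0, -58.0]]
dp [-0.145, -0.052, 0.4181] ang [-0.0, 0.0001, 0.0004] rows~ 1.4
```

Request:
{"op": "step_arm", "data": {
  "targets": [
    {"dp": [-0.1, -0.035, 0.15], "angular": [0, 0, 0], "fingers": 1.0},
    {"dp": [-0.152, -0.054, 0.35], "angular": [0, 0, 0], "fingers": 1.0},
    {"dp": [-0.152, -0.054, 0.44], "angular": [0, 0, 0], "fingers": 1.0},
    {"dp": [-0.152, -0.06, 0.5], "angular": [0, 0, 0], "fingers": 1.0},
    {"dp": [-0.152, -0.072, 0.56], "angular": [0, 0, 0], "fingers": 1.0},
    {"dp": [-0.152, -0.085, 0.62], "angular": [0, 0, 0], "fingers": 1.0},
    {"dp": [-0.152, -0.095, 0.67], "angular": [0, 0, 0], "fingers": 1.0},
    {"dp": [-0.152, -0.095, 0.67], "angular": [0, 0, 0], "fingers": 1.0}
  ]
}}

```text
time: 21.1
tool_pos: [607.8, 131.2, 63.2]
tcp_rot: [180.0, -0.1, -160.3]
ft_force: [-0.2, 0.1, 0.4]
finger_gap: -0.2
grip_force: 0.0
```

Request:
{"op": "step_arm", "data": {
  "targets": [
    {"dp": [0, -0.005, 0.015], "angular": [0, 0, 0], "fingers": 1.0},
    {"dp": [0, -0.01, 0.03], "angular": [0, 0, 0], "fingers": 1.0},
    {"dp": [0, -0.01, 0.038], "angular": [0, 0, 0], "fingers": 1.0},
    {"dp": [0, -0.01, 0.045], "angular": [0, 0, 0], "fingers": 1.0},
    {"dp": [0, -0.01, 0.05], "angular": [0, 0, 0], "fingers": 1.0},
    {"dp": [0, -0.01, 0.055], "angular": [0, 0, 0], "fingers": 1.0},
    {"dp": [0, -0.01, 0.055], "angular": [0, 0, 0], "fingers": 1.0},
    {"dp": [0, -0.01, 0.055], "angular": [0, 0, 0], "fingers": 1.0}
  ]
}}

```text
time: 22.1
tool_pos: [609.9, 129.7, 55.3]
tcp_rot: [-180.0, 0.1, -160.3]
ft_force: [-5.4, -1.6, 13.7]
finger_gap: 0.3
grip_force: 6.7
```

Request:
{"op": "step_arm", "data": {
  "targets": [
    {"dp": [0, -0.02, -0.2], "angular": [0, 0, 0], "fingers": 1.0},
    {"dp": [0, -0.02, -0.45], "angular": [0, 0, 0], "fingers": 1.0},
    {"dp": [0, -0.02, -0.7], "angular": [0, 0, 0.03], "fingers": 0.6},
    {"dp": [0, -0.02, -0.95], "angular": [0, 0, 0.09], "fingers": 0.5},
    {"dp": [0, -0.02, -1.0], "angular": [0, 0, 0.15], "fingers": 0.5},
    {"dp": [0, -0.02, -1.0], "angular": [0, 0, 0.21], "fingers": 0.5},
    {"dp": [0, -0.02, -1.0], "angular": [0, 0, 0.26], "fingers": 0.5},
    {"dp": [0, -0.02, -1.0], "angular": [0, 0, 0.31], "fingers": 0.5}
  ]
}}

```text
time: 23.1
tool_pos: [610.4, 125.8, 253.1]
tcp_rot: [-180.0, -0.0, 143.6]
ft_force: [-1.1, 0.1, 0.3]
finger_gap: 42.4
grip_force: 0.0
```

Run:
```python
from h import *
s=sense();print(s["time"],s["tool_pos"],s["tcp_rot"],s["finger_gap"])
snapshot("side");snapshot("top")
for l in["lever_grip","catch_pad"]:
    v=[(camera_params(n),pinpoint(n,l)) for n in("side","top")];v=[(a,b[0]["at"]) for a,b in v if b]
    if len(v)==2:print(l,tri(v))
chain(((596.5,287.8,295),[180,0,109.6]))
```

```text
23.1 [610.37604062 125.76020317 253.0788041 ] [-1.79977018e+02 -1.61422141e-02  1.43565892e+02] 42.38225284701151
lever_grip (array([594.56105339, 285.10930644, 244.6165336 ]), [0.7, 0.7])
catch_pad (array([609.13614144, 128.3579803 ,  57.68051626]), [4.1, 4.1])
dp [0.5325, 0.6144, -0.209] ang [-0.0001, -0.0, 0.1913] rows~ 3.2
```

Request:
{"op": "step_arm", "data": {
  "targets": [
    {"dp": [0, 0, -0.22], "angular": [0, 0, 0.05], "fingers": 0.5},
    {"dp": [0.15, 0.2, -0.22], "angular": [0, 0, 0.1], "fingers": 0.5},
    {"dp": [0.35, 0.4, -0.22], "angular": [0, 0, 0.15], "fingers": 0.5},
    {"dp": [0.53, 0.61, -0.22], "angular": [0, 0, 0.191], "fingers": 0.5},
    {"dp": [0.53, 0.61, -0.22], "angular": [0, 0, 0.191], "fingers": 0.5},
    {"dp": [0.53, 0.61, -0.22], "angular": [0, 0, 0.191], "fingers": 0.5},
    {"dp": [0.53, 0.61, -0.22], "angular": [0, 0, 0.191], "fingers": 0.5},
    {"dp": [0.53, 0.61, -0.22], "angular": [0, 0, 0.191], "fingers": 0.5}
  ]
}}

```text
time: 24.4
tool_pos: [597.3, 285.6, 297.5]
tcp_rot: [180.0, 0.0, 109.4]
ft_force: [0.0, -0.5, -0.7]
finger_gap: 42.9
grip_force: 0.0
```

Run:
```python
from h import *
s=sense();print(s["time"],s["tool_pos"],s["tcp_rot"],s["finger_gap"])
p=camera_params("wrist");im=snapshot("wrist");cv2.imwrite("pics/w9.png",im)
r=pinpoint("wrist","lever_grip");print([(np.round(x["at"],1).tolist(),round(x["conf"],2),atz(p,x["at"],240).round(1)) for x in r[:2]])
chain(((596.2,287.3,219),[180,0,109.6]))
```

```text
24.4 [597.31261002 285.63782234 297.48641316] [1.79986715e+02 6.28123969e-03 1.09424732e+02] 42.86334218591783
[]
dp [0.0081, -0.0026, 0.3924] ang [0.0001, 0.0, -0.0009] rows~ 1.3
```

View pics/w9.png

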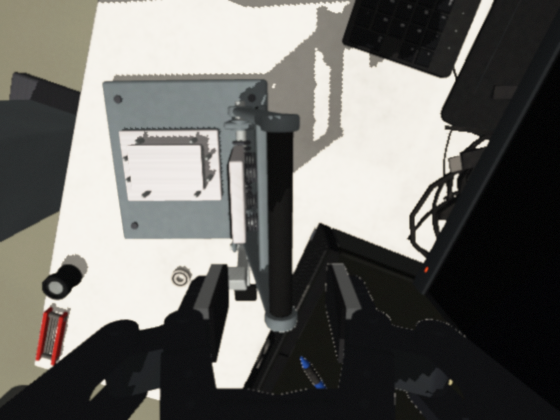

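The grip bar runs from (282,125) to (280,320), centred between the fingers at (215) and (345).

Run:
```python
from h import *
s=sense();p=camera_params("wrist")
for q in((282,130),(281,222),(280,316)):print(atz(p,q,242).round(1))
m=atz(p,(281,222),242)
T=Rot.from_euler("xyz",s["tcp_rot"],degrees=True);print("shift",(T.inv().apply([m[0]-s["tool_pos"][0],m[1]-s["tool_pos"][1],0])/200).round(4))
```

```text
[579.  343.7 242. ]
[596.2 293.8 242. ]
[617.1 233.4 242. ]
shift [0.0386 0.0084 0.    ]
```

Request:
{"op": "step_arm", "data": {
  "newtons": 30,
  "targets": [
    {"dp": [0.015, 0.005, 0.1], "angular": [0, 0, 0], "fingers": 0.5},
    {"dp": [0.015, 0.005, 0.25], "angular": [0, 0, 0], "fingers": 0.5},
    {"dp": [0.015, 0.005, 0.39], "angular": [0, 0, 0], "fingers": 0.5},
    {"dp": [0.015, 0.005, 0.39], "angular": [0, 0, 0], "fingers": 0.5},
    {"dp": [0.015, 0.005, 0.39], "angular": [0, 0, 0], "fingers": 0.7},
    {"dp": [0.015, 0.005, 0.39], "angular": [0, 0, 0], "fingers": 1.0},
    {"dp": [0.015, 0.005, 0.39], "angular": [0, 0, 0], "fingers": 1.0},
    {"dp": [0.015, 0.005, 0.39], "angular": [0, 0, 0], "fingers": 1.0}
  ]
}}

```text
time: 25.5
tool_pos: [597.7, 290.3, 221.0]
tcp_rot: [179.8, -0.0, 109.5]
ft_force: [0.7, 0.9, 4.6]
finger_gap: 14.1
grip_force: 30.0
```

```bash
cat > arc.py <<'E'
from h import *
import sys
th0,th1,t0,t1=map(float,sys.argv[1:5])
def tcp(th,t): # press x, z of TCP with tilt t deg
    t=np.radians(t);return np.array([85+40*np.cos(th)-185*np.sin(th)+21*np.sin(t),55+185*np.cos(th)+40*np.sin(th)-21*np.cos(t)])
a=np.radians(t0)
for i in range(1,9):
    th=th0+(th1-th0)*i/8;t=t0+(t1-t0)*i/8
    d=tcp(th,t)-tcp(th0,t0)
    # tool y=(cos a, sin a), tool z=(sin a,-cos a) in press (x,z)
    print([0,round((d[0]*np.cos(a)+d[1]*np.sin(a))/200,3),round((d[0]*np.sin(a)-d[1]*np.cos(a))/200,3)],round(-(t-t0)/180,3))
s=sense();print(s["time"],s["tool_pos"].round(1),s["finger_gap"],s["grip_force"],s["ft_force"].round(1))
E
python3 arc.py 0 0.6 0 0; python3 arc.py 0.6 1.15 0 0;python3 arc.py 1.15 1.62 0 10
```

```text
[0, np.float64(-0.07), np.float64(-0.012)] -0.0
[0, np.float64(-0.14), np.float64(-0.02)] -0.0
[0, np.float64(-0.211), np.float64(-0.021)] -0.0
[0, np.float64(-0.282), np.float64(-0.018)] -0.0
[0, np.float64(-0.353), np.float64(-0.009)] -0.0
[0, np.float64(-0.422), np.float64(0.005)] -0.0
[0, np.float64(-0.491), np.float64(0.024)] -0.0
[0, np.float64(-0.557), np.float64(0.049)] -0.0
25.5 [597.7 290.3 221. ] 14.093420550615315 30.04294753074646 [0.7 0.9 4.6]
[0, np.float64(-0.059), np.float64(0.027)] -0.0
[0, np.float64(-0.117), np.float64(0.057)] -0.0
[0, np.float64(-0.172), np.float64(0.092)] -0.0
[0, np.float64(-0.225), np.float64(0.13)] -0.0
[0, np.float64(-0.274), np.float64(0.172)] -0.0
[0, np.float64(-0.321), np.float64(0.217)] -0.0
[0, np.float64(-0.365), np.float64(0.265)] -0.0
[0, np.float64(-0.405), np.float64(0.316)] -0.0
25.5 [597.7 290.3 221. ] 14.093420550615315 30.04294753074646 [0.7 0.9 4.6]
[0, np.float64(-0.029), np.float64(0.046)] -0.007
[0, np.float64(-0.056), np.float64(0.093)] -0.014
[0, np.float64(-0.08), np.float64(0.142)] -0.021
[0, np.float64(-0.1), np.float64(0.193)] -0.028
[0, np.float64(-0.118), np.float64(0.244)] -0.035
[0, np.float64(-0.133), np.float64(0.297)] -0.042
[0, np.float64(-0.144), np.float64(0.35)] -0.049
[0, np.float64(-0.153), np.float64(0.405)] -0.056
25.5 [597.7 290.3 221. ] 14.093420550615315 30.04294753074646 [0.7 0.9 4.6]
```

Request:
{"op": "step_arm", "data": {
  "targets": [
    {"dp": [0, -0.07, -0.012], "angular": [0, 0, 0], "fingers": 1.0},
    {"dp": [0, -0.14, -0.02], "angular": [0, 0, 0], "fingers": 1.0},
    {"dp": [0, -0.211, -0.021], "angular": [0, 0, 0], "fingers": 1.0},
    {"dp": [0, -0.282, -0.018], "angular": [0, 0, 0], "fingers": 1.0},
    {"dp": [0, -0.353, -0.009], "angular": [0, 0, 0], "fingers": 1.0},
    {"dp": [0, -0.422, 0.005], "angular": [0, 0, 0], "fingers": 1.0},
    {"dp": [0, -0.491, 0.024], "angular": [0, 0, 0], "fingers": 1.0},
    {"dp": [0, -0.557, 0.049], "angular": [0, 0, 0], "fingers": 1.0}
  ]
}}

```text
time: 26.5
tool_pos: [493.4, 252.9, 211.5]
tcp_rot: [179.7, 0.0, 109.5]
ft_force: [5.1, -0.3, 4.2]
finger_gap: 13.9
grip_force: 31.3
```

Request:
{"op": "step_arm", "data": {
  "targets": [
    {"dp": [0, -0.059, 0.027], "angular": [0, 0, 0], "fingers": 1.0},
    {"dp": [0, -0.117, 0.057], "angular": [0, 0, 0], "fingers": 1.0},
    {"dp": [0, -0.172, 0.092], "angular": [0, 0, 0], "fingers": 1.0},
    {"dp": [0, -0.225, 0.13], "angular": [0, 0, 0], "fingers": 1.0},
    {"dp": [0, -0.274, 0.172], "angular": [0, 0, 0], "fingers": 1.0},
    {"dp": [0, -0.321, 0.217], "angular": [0, 0, 0], "fingers": 1.0},
    {"dp": [0, -0.365, 0.265], "angular": [0, 0, 0], "fingers": 1.0},
    {"dp": [0, -0.405, 0.316], "angular": [0, 0, 0], "fingers": 1.0}
  ]
}}

```text
time: 27.5
tool_pos: [416.3, 225.6, 146.8]
tcp_rot: [179.8, 0.0, 109.5]
ft_force: [6.6, -2.7, 2.9]
finger_gap: 13.6
grip_force: 30.5
```

Request:
{"op": "step_arm", "data": {
  "newtons": 45,
  "targets": [
    {"dp": [0, -0.029, 0.046], "angular": [-0.007, 0, 0], "fingers": 1.0},
    {"dp": [0, -0.056, 0.093], "angular": [-0.014, 0, 0], "fingers": 1.0},
    {"dp": [0, -0.08, 0.142], "angular": [-0.021, 0, 0], "fingers": 1.0},
    {"dp": [0, -0.1, 0.193], "angular": [-0.028, 0, 0], "fingers": 1.0},
    {"dp": [0, -0.118, 0.244], "angular": [-0.035, 0, 0], "fingers": 1.0},
    {"dp": [0, -0.133, 0.297], "angular": [-0.042, 0, 0], "fingers": 1.0},
    {"dp": [0, -0.144, 0.35], "angular": [-0.049, 0, 0], "fingers": 1.0},
    {"dp": [0, -0.153, 0.405], "angular": [-0.056, 0, 0], "fingers": 1.0}
  ]
}}

```text
time: 28.5
tool_pos: [388.9, 216.1, 67.1]
tcp_rot: [169.6, 0.0, 109.5]
ft_force: [4.1, -3.3, 11.2]
finger_gap: 13.5
grip_force: 46.1
```

```bash
python3 - <<'E'
from h import *
s=sense();print(s["tool_pos"],s["tcp_rot"],s["ft_force"],s["wrist_torque"])
T=Rot.from_euler("xyz",s["tcp_rot"],degrees=True)
print("z tool",T.as_matrix()[:,2].round(3),"bar",(s["tool_pos"]-21*T.as_matrix()[:,2]).round(1))
E
python3 arc.py 1.6 1.70 10 10
```

```text
[388.8737299  216.06551891  67.11770343] [1.69561704e+02 3.19083616e-02 1.09482564e+02] [ 4.10713559 -3.28570457 11.22978207] [-0.23134107 -1.39133266 -0.03300087]
z tool [ 0.171  0.06  -0.983] bar [385.3 214.8  87.8]
[0, np.float64(-0.004), np.float64(0.011)] -0.0
[0, np.float64(-0.008), np.float64(0.022)] -0.0
[0, np.float64(-0.012), np.float64(0.033)] -0.0
[0, np.float64(-0.015), np.float64(0.045)] -0.0
[0, np.float64(-0.019), np.float64(0.056)] -0.0
[0, np.float64(-0.022), np.float64(0.067)] -0.0
[0, np.float64(-0.026), np.float64(0.079)] -0.0
[0, np.float64(-0.029), np.float64(0.09)] -0.0
28.5 [388.9 216.1  67.1] 13.466037578088727 46.09970033168793 [ 4.1 -3.3 11.2]
```

Request:
{"op": "step_arm", "data": {
  "newtons": 60,
  "targets": [
    {"dp": [0, -0.004, 0.011], "angular": [0, 0, 0], "fingers": 1.0},
    {"dp": [0, -0.008, 0.022], "angular": [0, 0, 0], "fingers": 1.0},
    {"dp": [0, -0.012, 0.033], "angular": [0, 0, 0], "fingers": 1.0},
    {"dp": [0, -0.015, 0.045], "angular": [0, 0, 0], "fingers": 1.0},
    {"dp": [0, -0.017, 0.052], "angular": [0, 0, 0], "fingers": 1.0},
    {"dp": [0, -0.019, 0.058], "angular": [0, 0, 0], "fingers": 1.0},
    {"dp": [0, -0.019, 0.058], "angular": [0, 0, 0], "fingers": 1.0},
    {"dp": [0, -0.019, 0.058], "angular": [0, 0, 0], "fingers": 1.0}
  ]
}}

```text
time: 29.5
tool_pos: [388.5, 216.0, 60.6]
tcp_rot: [169.6, 0.1, 109.5]
ft_force: [-32.6, -20.5, 74.2]
finger_gap: 12.9
grip_force: 67.9
```

Request:
{"op": "step_arm", "data": {
  "targets": [
    {"dp": [0, -0.005, -0.009], "angular": [0, 0, 0], "fingers": 1.0},
    {"dp": [0, -0.0095, -0.018], "angular": [0, 0, 0], "fingers": 1.0},
    {"dp": [0, -0.0095, -0.018], "angular": [0, 0, 0], "fingers": 1.0},
    {"dp": [0, -0.0095, -0.018], "angular": [0, 0, 0], "fingers": 1.0},
    {"dp": [0, -0.0095, -0.018], "angular": [0, 0, 0], "fingers": 1.0},
    {"dp": [0, -0.0095, -0.018], "angular": [0, 0, 0], "fingers": 1.0},
    {"dp": [0, -0.0095, -0.018], "angular": [0, 0, 0], "fingers": 1.0},
    {"dp": [0, -0.0095, -0.018], "angular": [0, 0, 0], "fingers": 1.0}
  ]
}}

```text
time: 30.5
tool_pos: [388.6, 216.0, 62.9]
tcp_rot: [169.2, 0.0, 109.5]
ft_force: [-0.5, -6.2, 34.0]
finger_gap: 13.1
grip_force: 63.1
```

Run:
```python
from h import *
s=sense();T=Rot.from_euler("xyz",s["tcp_rot"],degrees=True)
print(s["ft_force"],"bar",(s["tool_pos"]-21*T.as_matrix()[:,2]).round(1))
im=snapshot("side")
cv2.imwrite("pics/s10.png",cv2.resize(im[150:310,190:390],None,fx=3.7,fy=3.7,interpolation=cv2.INTER_CUBIC))
```

```text
[-0.49791413 -6.24727369 33.98593889] bar [384.8 214.6  83.5]
```

View pics/s10.png

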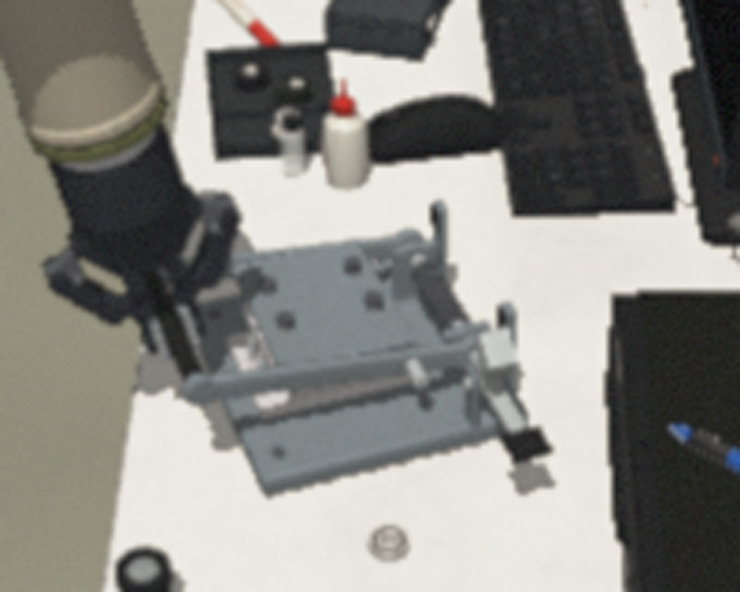

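The side view shows the lever down over the stack with the hand on the bar at (180,340). The catch is level at (525,445), and the bottle and vial are upright. I'll check that it's at the stop and where the contact is.

Run:
```python
from h import *
s=sense();T=Rot.from_euler("xyz",s["tcp_rot"],degrees=True)
F=T.inv().apply(s["ft_force"]);M=T.inv().apply(s["wrist_torque"]);print("tool F",F.round(1),"M",M.round(3),"r0 mm",(np.cross(F,M)/(F@F)*1000).round(1),"dir",(F/np.linalg.norm(F)).round(2))
snapshot("side");snapshot("top")
p=camera_params("side");a=np.radians(19.6);Rz=np.array([[np.cos(a),-np.sin(a)],[np.sin(a),np.cos(a)]])
for th in(1.5,1.58,1.65):
    x=85+40*np.cos(th)-185*np.sin(th);z=55+185*np.cos(th)+40*np.sin(th)
    print(th,[proj(p,[*(Rz@[x,y]+[479.2,246.5]),z])[0].round(1).tolist() for y in(-58,0,58)])
print("crop arm end",[190+195/3.7,150+385/3.7])
for n in("side","top"):print(n,[(np.round(x["at"],1).tolist(),round(x["conf"],2)) for x in pinpoint(n,"lever_grip")[:2]])
im=snapshot("wrist");cv2.imwrite("pics/w11.png",im)
```

```text
tool F [ -6.2   3.3 -34.8] M [-0.447 -1.018 -0.056] r0 mm [-28.3  12.1   6.2] dir [-0.17  0.09 -0.98]
1.5 [[242.6, 243.2], [236.1, 228.4], [230.1, 214.6]]
1.58 [[241.5, 248.5], [235.1, 233.6], [229.2, 219.7]]
1.65 [[240.9, 253.0], [234.6, 238.0], [228.7, 224.0]]
crop arm end [242.7027027027027, 254.05405405405406]
side [([236.2, 238.9], 0.77), ([278.6, 244.5], 0.31)]
top [([272.8, 261.0], 0.69), ([312.4, 212.4], 0.59)]
```

The lever image points match 1.65 rad, and the force line passes through the bar, so the lever is at its stop and held with 34 N.

```bash
python3 -c "
from h import *
s=sense();print(s['time'],s['ft_force'].round(1),s['grip_force']);print(hand_in())"
```

```text
30.8 [-0.9 -6.8 34. ] 63.070993423461914
the job is handed in; nothing more can be done
None
```

I handed the job in at 30.8 s: separator and panel B are square in the nest, the catch is flipped right off, and the lever is held at its stop with about 34 N. The wrist force peaked at about 74 N when the lever reached its stop.

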